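# Pan past the spring catch

### The arm

A 6-joint arm with a two-finger parallel gripper is mounted at the origin on the work surface. World frame = base frame: x ahead of the robot, y to its left, z up, the work surface at z = 0. Lengths are in m, angles in rad, forces in N, time in s.
With the tool pointing down it reaches from about 0.35 to 1 m from the base axis. Payload 7.1 kg.
Tool frame: the origin (TCP) lies between the finger pads; the fingertips stand 22 mm ahead of it and the grasp point (between the pads) lies 3 mm ahead of it; x points along the fingers, y is the direction in which the jaws open and shut, and the axes are right-handed (so a half turn about x gives the same grasp; the last joint's range is limited). The gripper opens to 85 mm and grips with 20 to 120 N. Pads are 22 mm wide; open, the fingers measure 114 mm over their backs; the gripper's body (76 mm by 85 mm) begins 54 mm behind the grasp point. The pads swing forward as they close: fully open they stand 13 mm farther back than shut.
Start: joints at [1.093, 0.423, 1.63, -0, 1.089, -0.019], TCP at [0.277, 0.56, 0.253] pointing down, gripper open.
Joint ranges: [-3, 3], [-0.9, 2.11], [0.09, 2.58], [-1.31, 4.45], [0.11, 2.69], [-2.54, 2.54]. Speed limits (rad/s): [2.39, 2.39, 3.01, 3.14, 3.14, 3.14].

### API

Orientations are given as a rotation vector (axis times angle).
In Python, from rig import manip gives the robot as it stands. The module is installed in compiled form; this text tells all that it offers. Calls block until the motion is done:
- manip.move_to(position, orientation): joint-space move of the TCP to a pose.
- manip.servo_line(position, orientation=None, rate=0.15): straight line of the TCP; orientation=None keeps the orientation; rate is the mean speed in m/s.
- manip.set_joints(angles): joint-space move.
- manip.command_gripper(opening, f_grip=None): finger opening in m; f_grip is the grip in N (None keeps the last); returns when the fingers have stopped.
- manip.hold(seconds).
- manip.solve_ik(position, orientation): joint angles nearest the present ones, or None.
- manip.camera(name): name is "scene" or "top" or "wrist"; returns a dict with "image" (400x640x3 uint8, red, green, blue), "fx", "fy", "cx", "cy" (pixels), "k1" (the pictures are not rectified: a ray, as slopes to the right and down, at radius r is drawn at 1 + k1 r^2 times it, then the intrinsics apply), "cam_to_world" (4x4, takes a point from camera to world coordinates); the wrist camera has in their place "mount" (4x4, takes a point from camera to tool coordinates, whose origin is the TCP and whose axes are the tool frame's). Camera axes: x right, y down, z forward; pixel columns grow to the right and rows downward; lengths in m; the calibration is good to about 2 mm. A picture is of the moment at which its call begins: read the wrist's pose just before it. There is no depth.
A pose or a line that the arm cannot do raises manip.IKError and nothing moves.
- manip.sign_off(): hands the job in, once; it reports no verdict.
Readings, each from a call of its own:
- manip.get_time(): time.
- manip.get_joint_positions(): joint angles.
- manip.get_joint_vel(): joint speeds.
- manip.get_tau(): joint torques, N m.
- manip.get_position(): TCP position.
- manip.get_ee_rot(): TCP orientation.
- manip.get_contact_force(): force on the tool from outside, world axes, zero at the start.
- manip.get_torque(): the same for the moment, N m.
- manip.get_width(): finger opening in m.
Only numpy, scipy, OpenCV 4.12 (cv2) and the standard library are available. Lean on these libraries where they do the work, as an engineer would, in place of code of your own. Each camera call takes 0.05 s, during which the arm holds its last target. There are 200 camera calls.

### The job

In the cold store, the small steel pan on the white slide rack is stopped by a spring catch. Press the catch's long tongue down with a fingertip and, keeping it held down, push the pan along the runners with the finger until it has passed right over the catch and sits at the end stop; then let the catch spring fully up behind it. Do not pick up or tip the pan, do not let the catch up while the pan is over it, and leave the other goods standing where they are.

Things in the scene. Friction and masses are not known exactly. Their poses are not given: they have to be found in the camera images.
- rack: Fixed slide rack: white board 370 x 212 mm, two runners along its x axis (tops 32 mm above the counter, inner faces at y = +-66 mm), steel side guides (40 mm tall, inner faces at y = +-89.5 mm), and a 52 mm tall end stop at the +x end, inner face at x = 160 mm; -x end open. Origin: on the counter, x along the runners toward the end stop, z up. The pan is to be pushed toward +x.
- catch (a joint): How far the spring catch is pressed down, in m: 0 = fully up, 0.014 = bottomed. One steel piece between the runners, a long flat tongue with two upright teeth; it moves straight down and stays level. The spring takes 3 N to start and 6 N at the bottom, and lifts it when let go. Pressed at least 10 mm, the teeth clear the pan.
- catch_pad (a point): Point on the tongue's top, on its middle line, at x = -140 mm in the rack's frame, uncovered behind the pan at the start: a good place to press; moves with the catch. The tongue is 50 mm wide, at y = 0, from x = -175 to +70 mm (partly under the pan), top 28 mm above the counter when up, 14 mm when bottomed. A fingertip can slide along it while pressing.
- catch_teeth (a point): Midway between the tops of the catch's two teeth, at x = 40 mm, y = 0 in the rack's frame; moves with the catch. The teeth stand at x = 36 to 44 mm and y = 45 to 57 mm on either side, so 90 mm is free between them for a finger on the tongue. Up, they stand 9 mm above the pan's underside and stop it.
- pan: Loose open steel pan holding six portion cups (part of it), 108 mm along the runners, 174 mm across, 38 mm tall, 0.4 to 0.85 kg, on the runners. Origin: centre of its underside, axes as the rack's. In the rack's frame its origin starts at x = -44 to -22 mm (leading face 4 to 26 mm short of the teeth), is at 106 mm against the end stop; its rear is past the teeth from 98 mm.
- jar: Bystander: glass jar with steel lid, 66 mm across, 95 mm tall, beside the rack. Origin at the centre of its underside. Leave alone.
- can: Bystander: food can with a plain paper band, 70 mm across, 100 mm tall, beside the rack. Origin at the centre of its underside. Leave alone.
- carton: Bystander: small cardboard carton, 60 x 90 x 60 mm, beyond the end stop. Origin at the centre of its underside. Leave alone.
- tub: Bystander: white bowl, 90 mm across, 60 mm tall, before the open end of the rack. Origin at the centre of its underside. Leave alone.

How it is judged:
On the way, in this order (a step that is already met when the one before it is completed fails the run):
1. the catch is pressed down at least 10 mm by the fingers while the pan is still before the teeth (value of joint catch above 0.01 m and contact force between the fingers and catch above 0.5 N and x of pan in the frame of rack below -0.012 m), for 0.1 s.
2. the pan is half over the teeth while the fingers hold the catch down (value of joint catch above 0.01 m and contact force between the fingers and catch above 0.3 N and x of pan in the frame of rack between 0.025 and 0.09 m), for 0.05 s.
At the end, for the whole second after the job is handed in: The pan lies flat and at rest on the runners between the catch and the end stop (its origin 96 to 109 mm along the rack's x, which is all the play there is between them), and the catch is up (less than 2 mm down) behind it (x of pan in the frame of rack between 0.096 and 0.109 m and z of pan in the frame of rack below 0.035 m and angle between pan's own z axis and vertical below 0.05 rad and value of joint catch below 0.002 m and linear speed of pan below 0.01 m/s); the robot touches nothing.
It fails at once if the pan is lifted (underside more than 12 mm above the runners) or tipped more than 0.2 rad (z of pan in the frame of rack above 0.044 m or angle between pan's own z axis and vertical above 0.2 rad).
It fails at once if the catch is let up (less than 9.5 mm down) while the pan is over its teeth (x of pan in the frame of rack between -0.01 and 0.092 m and value of joint catch below 0.0095 m).
It fails at once if a bystander is moved more than 20 mm or tipped (distance of any of jar, can, carton, tub from where it was at the start of the episode above 0.02 m or angle between any of jar, can, carton, tub's own z axis and vertical above 0.3 rad).
It also fails if it takes over 40 s, if anything falls off the work surface, if the arm or the gripper's body presses on something with over 40 N, if the wrist force passes 120 N, or if a joint passes its speed limit or range.

## Working session

There is one attempt and no reset: what is moved stays moved. The work goes in short steps, each a Python script; the robot and the scene stay as the last script left them, time stands still between calls to the robot, and variables do not carry over. Pictures are saved under pics/ and viewed, about 8 in all and at most 12, crops included, and the job is handed in when it is done.

```bash
mkdir -p pics; ls; python3 - <<'E'
from rig import manip
import cv2, numpy as np
for n in ("top","scene"):
    c=manip.camera(n); cv2.imwrite(f"pics/{n}0.png",c["image"][:,:,::-1])
    print(n,{k:(np.round(v,4).tolist()) for k,v in c.items() if k!="image"})
print(manip.get_time(),manip.get_ee_rot(),manip.get_width())
E
```

```text
pics
top {'fx': 457.1755, 'fy': 457.1755, 'cx': 317.1967, 'cy': 192.9612, 'k1': -0.0495, 'cam_to_world': [[-0.0289, -0.9924, 0.1196, 0.4856], [-0.9996, 0.0289, -0.0019, 0.026], [-0.0016, -0.1196, -0.9928, 1.0507], [0.0, 0.0, 0.0, 1.0]]}
scene {'fx': 439.585, 'fy': 439.585, 'cx': 314.0749, 'cy': 201.9412, 'k1': -0.02, 'cam_to_world': [[0.8426, 0.4443, -0.3044, 0.8931], [0.5386, -0.694, 0.4778, -0.4853], [0.0011, -0.5665, -0.8241, 0.8666], [0.0, 0.0, 0.0, 1.0]]}
0.1 [ 0.35868981  1.54105639 -0.36090152] 0.08514399428177268
```

View pics/top0.png

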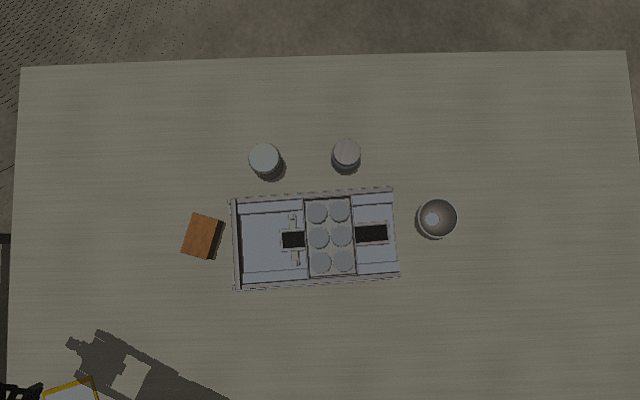

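View pics/scene0.png

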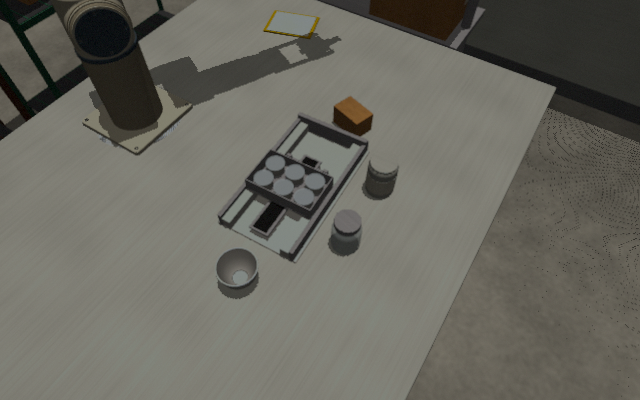

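The top view shows the rack with its end stop on the left (world +y) at about column 236. The open end is at column 397, the pan at columns 305–355, and the tongue's black strip at (372,233). The scene view agrees. Next I'll zoom in on the rack.

```bash
python3 - <<'E'
import cv2
im=cv2.imread("pics/top0.png")[180:298,224:408]
im=cv2.convertScaleAbs(im,alpha=1.4)
cv2.imwrite("pics/crop1.png",cv2.resize(im,None,fx=4.3,fy=4.3,interpolation=cv2.INTER_CUBIC))
E
```

```text
(no output)
```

View pics/crop1.png

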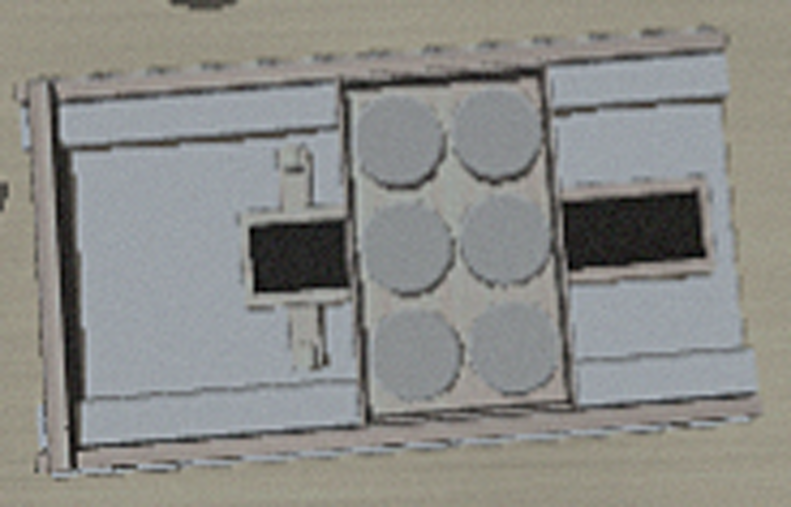

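The tongue's corners are clear at its right end (707,181)/(714,272) and left end (243,212)/(249,305). The pan's top rim corners are near (345,88), (543,75), (572,405) and (372,418). I'll fit the rack's planar pose to these.

```bash
cat > h.py <<'E'
from rig import manip
import numpy as np, cv2
from scipy.optimize import least_squares
from scipy.spatial.transform import Rotation as R
def w(p,pose):
    c,s=np.cos(pose[2]),np.sin(pose[2]); p=np.atleast_2d(p).astype(float)
    return np.c_[pose[0]+c*p[:,0]-s*p[:,1], pose[1]+s*p[:,0]+c*p[:,1], p[:,2]]
def proj(P,c,T=None):
    M=np.linalg.inv(c["cam_to_world"] if T is None else T)
    K=np.array([[c["fx"],0,c["cx"]],[0,c["fy"],c["cy"]],[0,0,1]])
    return cv2.projectPoints(P,cv2.Rodrigues(M[:3,:3])[0],M[:3,3],K,np.array([c["k1"],0,0,0.]))[0][:,0]
def down(yaw):  # tool x down, tool y at world angle yaw
    x=np.array([0,0,-1.]);y=np.array([np.cos(yaw),np.sin(yaw),0]);return R.from_matrix(np.c_[x,y,np.cross(x,y)]).as_rotvec()
E
python3 - <<'E'
from h import *
c=manip.camera("top")
off=np.array([224,180]);f=lambda a:(np.array(a,float)+.5)/4.3-.5+off
obs=f([[707,181],[714,272],[243,212],[249,305]])
mod=np.array([[-.175,-.025,.028],[-.175,.025,.028],[.07,-.025,.028],[.07,.025,.028]])
s=least_squares(lambda p:(proj(w(mod,p),c)-obs).ravel(),[.45,.1,1.57])
print("rack",s.x,"res px",s.fun.round(2))
chk=np.array([[.16,-.0895,.052],[.16,.0895,.052],[-.185,-.0895,.04],[-.185,.0895,.04]])
print("chk crop px",((proj(w(chk,s.x),c)-off+.5)*4.3).round(0).tolist())
po=f([[345,88],[543,75],[572,405],[372,418]])
pm=np.array([[.054,-.087,.07],[-.054,-.087,.07],[-.054,.087,.07],[.054,.087,.07]])
q=least_squares(lambda d:(proj(w(pm+[d[0],d[1],0],s.x),c)-po).ravel(),[0,0])
print("pan",q.x,q.fun.round(2))
np.save("rack.npy",s.x)
m=R.from_rotvec(manip.get_ee_rot()).as_matrix();print(m.round(2))
for k in (0,1):
  rv=down(s.x[2]+np.pi/2+k*np.pi)
  for x,z in((-.14,.15),(-.14,.03),(.04,.03)):
    j=manip.solve_ik(w([x,0,z],s.x)[0],rv);print(k,x,None if j is None else np.round(j,2))
E
```

```text
rack [0.50901033 0.03982356 1.61000241] res px [ 0.62 -0.68  0.9   0.55 -0.72 -0.39 -0.79  0.47]
chk crop px [[54.0, 95.0], [71.0, 449.0], [722.0, 52.0], [752.0, 400.0]]
pan [-0.040583    0.00137515] [-1.56 -2.23  2.29 -2.6   1.82  2.04 -2.53  2.56]
[[-0.    0.44  0.9 ]
 [-0.    0.9  -0.44]
 [-1.   -0.   -0.  ]]
0 -0.14 None
0 -0.14 None
0 0.04 None
1 -0.14 [-0.21  0.43  1.92 -0.    0.79 -0.25]
1 -0.14 [-0.21  0.64  1.95 -0.    0.55 -0.25]
1 0.04 [ 0.13  0.63  1.97 -0.    0.53  0.09]
```

```bash
python3 - <<'E'
from h import *
p=np.load("rack.npy"); rv=down(p[2]-np.pi/2)
manip.command_gripper(0.0); print(manip.get_width())
manip.move_to(w([-.14,0,.2],p)[0],rv)
manip.servo_line(w([-.14,0,.075],p)[0])
print(manip.get_time(),manip.get_position(),manip.get_contact_force().round(2) )
T=np.eye(4);T[:3,:3]=R.from_rotvec(manip.get_ee_rot()).as_matrix();T[:3,3]=manip.get_position()
c=manip.camera("wrist"); cv2.imwrite("pics/wrist1.png",cv2.convertScaleAbs(c["image"][:,:,::-1],alpha=1.3))
C=T@c["mount"];print(C[:3,3])
print("pad",proj(w([[-.14,0,.028],[-.175,-.025,.028],[-.175,.025,.028],[-.095,-.087,.07],[-.095,.087,.07]],p),c,C).round(0).tolist())
E
```

```text
0.00039530850553897177
4.4 [ 0.51507923 -0.10011791  0.07561457] [ 0.01 -0.25  0.46]
[ 0.51244653 -0.02516731  0.19713839]
pad [[318.0, 231.0], [354.0, 278.0], [282.0, 278.0], [504.0, 179.0], [131.0, 179.0]]
```

View pics/wrist1.png

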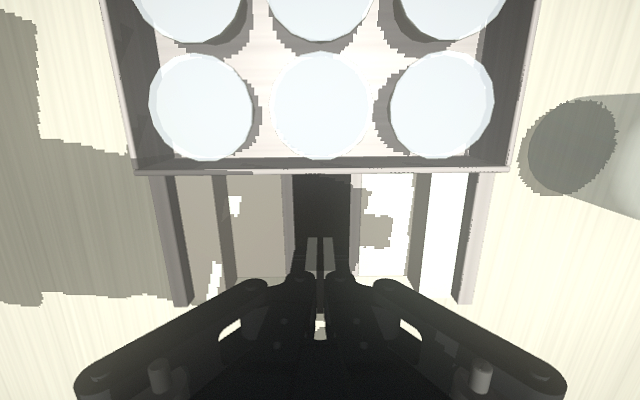

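The fingers (column 320) are centred on the tongue (columns 293–350). The pan's rear rim is at row 172, clear of the fingers. I'll press down gently in small steps.

```bash
python3 - <<'E'
from h import *
p=np.load("rack.npy")
z=.056
manip.servo_line(w([-.14,0,z],p)[0],rate=.05); manip.hold(.2); f0=manip.get_contact_force()
print(f0.round(2))
while z>.030:
    z-=.001; manip.servo_line(w([-.14,0,z],p)[0],rate=.03); manip.hold(.1)
    f=manip.get_contact_force()-f0; print(round(z,4),round(manip.get_position()[2],4),f.round(2))
    if f[2]>9: break
print(manip.get_time())
E
```

```text
[ 0.97  0.05 -0.23]
0.055 0.0551 [-0.4  -0.23  0.52]
0.054 0.054 [-0.31 -0.    0.64]
0.053 0.053 [-0.87 -0.57 -0.49]
0.052 0.052 [-1.9   1.    0.59]
0.051 0.051 [-0.81 -0.42  0.64]
0.05 0.0501 [-1.    0.3   1.46]
0.049 0.0491 [ 0.95 -0.65  2.26]
0.048 0.048 [-0.48 -0.42  2.64]
0.047 0.047 [0.2  0.05 2.71]
0.046 0.046 [0.69 0.79 3.11]
0.045 0.045 [-0.67  0.26  2.32]
0.044 0.044 [ 1.16 -1.2   3.67]
0.043 0.043 [ 0.76 -1.    3.97]
0.042 0.042 [ 0.84 -0.56  3.71]
0.041 0.041 [ 0.79 -0.77  3.04]
0.04 0.04 [ 0.32 -0.38  3.71]
0.039 0.039 [ 1.73 -0.33  3.66]
0.038 0.038 [ 0.75 -0.55  4.8 ]
0.037 0.037 [ 1.24 -0.67  4.52]
0.036 0.036 [ 1.88 -1.67  5.35]
0.035 0.0358 [-1.44 -0.94 14.53]
12.5333
```

The catch made contact at TCP z = 0.050 and bottomed at 0.036. I'll slide and push now, watching the forces.

```bash
python3 - <<'E'
from h import *
p=np.load("rack.npy"); d=np.array([np.cos(p[2]),np.sin(p[2])])
f0=np.array([.5,0,0]); z=.035; x=-.14
while x<.060:
    x+=.02 if x<.005 else (.005 if x<.03 else .002)
    manip.servo_line(w([x,0,z],p)[0],rate=.04)
    f=manip.get_contact_force()-f0; a=manip.get_position()
    fx=f[:2]@d; print(round(x,3),"real",round((a[:2]-p[:2])@d,4),round(a[2],4),"fx",round(fx,1),"fz",round(f[2],1))
    if f[2]<9: z-=.0004
    if f[2]>22: z+=.0004
    if fx<-18 and x>.02: break
    if abs(fx)>35 or f[2]>45: print("STOP");break
print(manip.get_time())
T=np.eye(4);T[:3,:3]=R.from_rotvec(manip.get_ee_rot()).as_matrix();T[:3,3]=manip.get_position()
c=manip.camera("wrist"); cv2.imwrite("pics/wrist2.png",cv2.convertScaleAbs(c["image"][:,:,::-1],alpha=1.1))
print("pan rear rim at 106 ->",proj(w([[.052,-.087,.07],[.052,.087,.07],[.16,0,.052]],p),c,T@c["mount"]).round(0).tolist())
E
```

```text
-0.12 real -0.1208 0.0358 fx -6.9 fz 12.7
-0.1 real -0.1011 0.0359 fx -8.5 fz 13.7
-0.08 real -0.0811 0.0359 fx -9.9 fz 13.9
-0.06 real -0.0611 0.0359 fx -9.4 fz 14.8
-0.04 real -0.0412 0.0359 fx -10.0 fz 14.8
-0.02 real -0.0212 0.0359 fx -10.5 fz 15.6
0.0 real -0.0012 0.0359 fx -9.7 fz 15.8
0.02 real 0.0188 0.0359 fx -11.0 fz 16.8
0.025 real 0.0237 0.0359 fx -10.4 fz 17.4
0.03 real 0.0287 0.0359 fx -11.2 fz 17.3
0.032 real 0.0305 0.0359 fx -11.9 fz 17.4
0.034 real 0.0324 0.0359 fx -13.3 fz 17.3
0.036 real 0.0344 0.0359 fx -13.1 fz 17.8
0.038 real 0.0364 0.0359 fx -14.2 fz 17.0
0.04 real 0.0384 0.0359 fx -14.5 fz 18.0
0.042 real 0.0402 0.0359 fx -15.9 fz 18.4
0.044 real 0.0408 0.0359 fx -29.0 fz 17.4
20.0333
pan rear rim at 106 -> [[554.0, 295.0], [81.0, 293.0], [319.0, -35.0]]
```

View pics/wrist2.png

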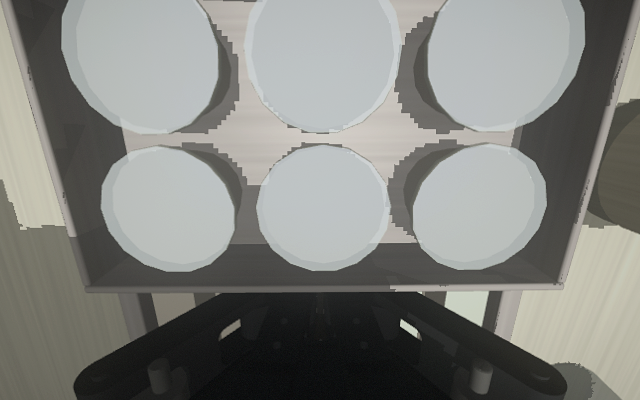

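The pan's rear rim is at row 290, against 294 predicted for the pan at the stop. The force jumped from 16 to 29 N at finger x = 0.041, so it is seated. I'll back off, then lift.

```bash
python3 - <<'E'
from h import *
p=np.load("rack.npy")
manip.servo_line(w([.032,0,.0352],p)[0],rate=.03); print(manip.get_contact_force().round(1))
manip.servo_line(w([.032,0,.056],p)[0],rate=.03)
manip.servo_line(w([.032,0,.13],p)[0],rate=.1)
manip.servo_line(w([-.06,0,.25],p)[0],rate=.15)
manip.hold(.2)
print(manip.get_time(),manip.get_contact_force().round(1))
T=np.eye(4);T[:3,:3]=R.from_rotvec(manip.get_ee_rot()).as_matrix();T[:3,3]=manip.get_position()
c=manip.camera("wrist"); im=c["image"][:,:,::-1].copy()
print("rim, teeth up, teeth down:",proj(w([[.052,-.087,.07],[.052,.087,.07],[.044,.051,.041],[.044,.051,.027],[-.175,.025,.028],[-.175,.025,.014]],p),c,T@c["mount"]).round(0).tolist())
cv2.imwrite("pics/wrist3.png",cv2.convertScaleAbs(im,alpha=.9))
E
```

```text
[ 0.1  5.7 14.8]
23.725 [-0.   0.3 -0.6]
rim, teeth up, teeth down: [[408.0, 73.0], [232.0, 73.0], [273.0, 84.0], [275.0, 86.0], [301.0, 257.0], [302.0, 252.0]]
```

View pics/wrist3.png

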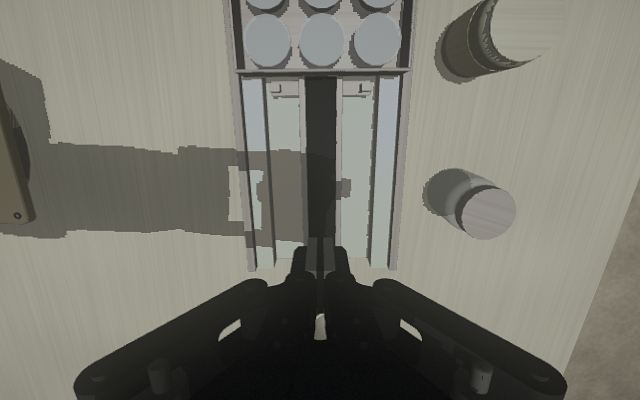

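The rear rim is at row 73 as predicted, and the teeth stand just behind the pan at (275,90) and (365,90). As a final check on catch height and bystanders, I'll compare the scene view with the first picture, with the arm back at its start.

```bash
python3 - <<'E'
from h import *
manip.set_joints([1.093,.423,1.63,0,1.089,-.019])
print(manip.get_time())
c=manip.camera("scene");a=cv2.imread("pics/scene0.png");b=c["image"][:,:,::-1].copy()
p=np.load("rack.npy")
print("tongue end up/down",proj(w([[-.175,-.025,.028],[-.175,-.025,.014]],p),c).round(1).tolist())
s=np.s_[85:295,200:410]
cv2.imwrite("pics/cmp.png",cv2.resize(cv2.hconcat([a[s],b[s]]),None,fx=1.9,fy=2.5,interpolation=cv2.INTER_CUBIC))
E
```

```text
26.0083
tongue end up/down [[264.7, 236.0], [265.3, 239.1]]
```

View pics/cmp.png

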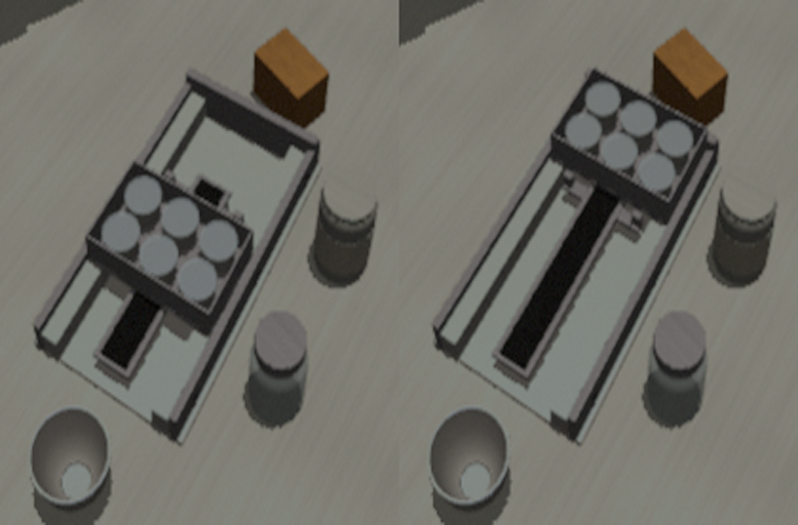

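The tongue's end is at the same pixels before and after ((97,355) against (496,355), where the second panel is offset by 399), so the catch is fully up. The pan is at the stop and the bystanders haven't moved.

```bash
python3 -c "
from rig import manip
manip.sign_off(); print(manip.get_time())"
```

```text
the job is handed in; nothing more can be done
the job is handed in; nothing more can be done
```

The pan sits at the end stop with the catch up behind it, and the job is handed in. The clock stood at about 26 s of the 40 s allowed; the hand-in reports no verdict.

**What I did:** I shut the gripper and pressed the tongue at about x = -140 mm until it bottomed. Keeping it pressed with 13–18 N, I slid along it and pushed the pan until the horizontal force jumped from 16 to 29 N at the stop. I then backed off about 9 mm, lifted clear and returned the arm to its start.

**Last checks:**
- **Pan:** its rear rim appeared within a pixel or so of where it should be against the stop, lying flat.
- **Catch:** the tongue's end was at the same pixels as at the start, so the catch looks fully up. That check is coarse, as the full 14 mm of travel shows as only about 3 pixels in that view.
- **Bystanders:** the jar, can, carton and tub look unmoved.
- **Contact:** the force reading was near zero after lifting.

No check failed. The only disagreement was 2–3 mm between the camera views on where the pan started, which did not affect the result.

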